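# Brush out the rock crusher's throat and gauge its jaw gap

## Task

Get the little jaw crusher ready for the next rock sample: with the brush from the stand, sweep down into its throat, up and down again, and stand the brush back in its socket. Then lower the feeler gauge's blade, upright, between the two jaws just until it drags snugly on both, without forcing the sprung jaw open or pushing on through the gap, and finish holding it there in the gripper at that depth. Leave the mortar and the cup where they are.

Things in the scene. Friction and masses are not known exactly. Their poses are not given: they have to be found in the camera images.
- crusher: Grey bench jaw crusher, fixed to the bench, 220 mm long, 165 mm high; side cheeks 54 mm apart, flywheel on its +y side, gear box on -y. Origin on the bench below the nominal fixed jaw face, mid-width (body from x=-60 to +158 mm); z up; +x points from the fixed jaw to the sprung jaw. The throat between them is open at the top; below the jaws it is free down to a base plate 12 mm high.
- mouth (a point): Centre of the crusher's open mouth: 26 mm along the crusher's +x from its origin, 165 mm above the bench, same axes. The opening is about 50 x 50 mm and narrows downward towards the fixed jaw. The brush can get about 65 mm below the mouth; sweeping well down means its tip over 40 mm below.
- fixed_jaw: Upright steel jaw plate, 18 x 50 x 105 mm (heights 45 to 150), held fast in the crusher, its flat upright face looking to +x. Set 0 to 2 mm from nominal towards the sprung jaw, differently each time, so the gap at the jaws' lower end is 0.5 to 2.5 mm. Axes as the crusher. Origin below its face at bench height.
- jaw_face (a point): Top edge of the fixed jaw's face, mid-width, 150 mm above the bench; +x points into the throat.
- sprung_jaw: Flaring steel jaw, 50 mm wide, facing the fixed jaw; slides along the crusher's +x against a spring. Origin at the crusher's origin when closed. Closed, its face lies at crusher x=2.5 mm at height 45 (lower end), x=8.5 mm at height 75 and x=52.5 mm at height 165 (mouth), straight in between.
- jaw_opening (a joint): How far the sprung jaw is pushed open, m: 0 closed, stop at 0.010. A spring shuts it with 4 N plus 1 N per mm. The 4 mm blade first touches both jaws with its end about 50 to 65 mm above the bench; from there each 5 mm deeper opens the jaw 1 mm. Pushing it in then takes about 4 to 7 N. Snug: from there to 3 mm open.
- stand: Aluminium tool stand fixed to the bench: base plate 90 (x) by 190 (y) by 10 mm with two open wells, rims 90 mm above the bench. At y=-55 mm a square socket, 28 mm inside, for the brush; at y=+55 mm a slot 7.5 (x) by 26 (y) mm inside, for the gauge. Origin at the centre of its underside.
- socket (a point): Centre of the brush socket's floor, 10 mm above the bench, 80 mm below the socket's rim.
- brush: Long round brush, 180 mm, about 60 g, upright in the stand's socket, bristles down: bristle head 18 mm across, 80 mm long, thin stem, wooden handle 20 mm across from 110 to 180 mm. Origin at the bristle end, z towards the handle. It may lean a few degrees in the socket.
- brush_tip (a point): Bristle end of the brush (its origin).
- brush_grip (a point): Point to grip, on the handle's axis, 145 mm from the bristle end.
- gauge: Feeler gauge, 185 mm, about 100 g, upright in the stand's slot: grey handle 14 (x) by 24 (y) by 60 mm above a steel blade 4 mm thick (x), 22 wide (y), 125 long. Origin at the blade's end, z to the handle. The blade bends where it meets the handle, up to 0.12 rad about y (1.5 N m/rad), so its end yields along x. To enter, its x must lie along the crusher's x, either way round.
- gauge_grip (a point): Centre of the gauge's handle, 157 mm from the blade's end.
- blade_tip (a point): Middle of the blade's lower end.
- mortar: White ceramic mortar bowl, 110 mm across, 65 mm high, loose; leave alone. Origin at the centre of its foot.
- cup: White sample cup, 74 mm across, with a brass sieve on top, 112 mm high in all, loose; leave alone. Origin at the centre of its foot.
There are look-alikes about, which are no part of the job. What is meant by the stand is not orange, and is the larger of those in its own colour.

How it is judged:
By the outcome, as a careful person would: the job done as asked, in the order asked, and still so for the second after the job is handed in, while the arm keeps its last pose, push and grip.
It also fails if it takes over 72 s, if anything falls off the work surface, if the arm or the gripper's body presses on something with over 40 N, if the wrist force passes 120 N, or if a joint passes its speed limit or range.

## Robot

A 6-joint arm with a two-finger parallel gripper is mounted at the origin on the work surface. World frame = base frame: x ahead of the robot, y to its left, z up, the work surface at z = 0. Lengths are in m, angles in rad, forces in N, time in s.
With the tool pointing down it reaches from about 0.3 to 0.775 m from the base axis. Payload 14.6 kg.
Tool frame: the origin (TCP) lies at the very end of the fingers, on their centre line; the grasp point (between the pads) lies 19 mm behind it (ctrl.grasp_offset is the distance from the TCP to the grasp point, in m); z points along the fingers, y is the line along which they close (so a half turn about z gives the same grasp; the last joint's range is limited). The gripper opens to 94 mm and grips with 3 to 60 N. Pads are 16 mm wide; open, the fingers measure 119 mm over their backs; the gripper's body (75 mm by 177 mm) begins 78 mm behind the grasp point.
Start: joints at [1.257, 0.3, 1.521, -0, 1.321, -0.067], TCP at [0.134, 0.533, 0.205] pointing down, gripper open.
Joint ranges: [-3.03, 3.03], [-0.79, 2.21], [0.23, 2.52], [-1.04, 4.18], [0, 3.07], [-2.55, 2.55]. Speed limits (rad/s): [2.22, 2.22, 2.57, 3.14, 3.14, 3.14].

## Interface

Orientations are given as [roll, pitch, yaw] about the fixed x, y, z axes, in that order (R = Rz(yaw) Ry(pitch) Rx(roll)).
In Python, from station import ctrl gives the robot as it stands.
- The arm moves only by the tool step_arm, never from a script. Its argument "plan" is a list that holds one entry, the list of rows, each a list of 6 numbers: the shift along the tool's x, y, z in units of 30 mm (1.0 is 30 mm), then the turn, a rotation vector about the tool's x, y, z in units of 6 degrees (1.0 is 6 degrees). In form: [[[dx, dy, dz, wx, wy, wz], ...]]. A call has 1 to 8 rows; each row is the pose to reach, as a shift and turn from the pose commanded when the call began, along the tool's axes at that moment; what a row does not reach only later rows make up. A row lasts 1/12 s, in which the tool goes at most 41.7 mm and 7.16 degrees, less where a joint would pass 70% of its speed; a pose out of reach is approached as far as the arm can. A call with a gripper value outside its range is refused whole. "grip" is the opening, from 0 (shut) to 1 (fully open), set as the call begins (left out, the last holds). The fingers move at their own pace and stop on an object; "squeeze" is the grip in N (left out, the last holds). Time passes only in rows, so rows that repeat a pose let the fingers close. It gives the time, the measured TCP pose, the force, the opening and the grip force at its end, in the units of the state.
- ctrl.get_obs(): the state, without advancing time (a new reading comes with each control period).
- ctrl.camera(name): name is "scene" or "top" or "wrist"; returns the picture (420x560x3 uint8, red, green, blue); there is no depth.
- ctrl.camera_model(name): a dict with "intrinsics" (3x3 intrinsics, pixels), "R" (3x3) and "t" (3): a world point X has camera coordinates R X + t; the wrist camera has in their place "tool_from_camera" (4x4, takes a point from camera to tool coordinates, whose origin is the TCP and whose axes are the flange's). Camera axes: x right, y down, z forward; pixel columns grow to the right and rows downward; lengths in m; the calibration is good to about 2 mm. The wrist camera is an equidistant fisheye: a pixel r from the principal point sees the ray r / f radians off the axis. A picture is of the moment at which its call begins: read the wrist's pose just before it. camera_model takes no time and is no camera call.
- ctrl.hand_in(): hands the job in; it is judged then, once.
Trained networks look in the newest picture that a camera, given by its name, has taken for a name from the list of things; names that differ only in an ending like _2 or _b are one class to them, and where a whole thing is asked for, a point or a joint stands for the part that bears it (a point fixed in the world has none). Each returns a list of dicts, best first, with "confidence" (0 to 1); they miss things now and then, are a little off and sometimes report something else, mostly with a low value. They report only what shows in the picture. A call takes as long as a camera call. They do not tell look-alikes from the thing itself.
- ctrl.masks_of(query, camera): "pixels" (420x560 bool, what is visible of it) and "at" ([column, row] in pixels, amid what is visible of it).
- ctrl.place_of(query, camera): "at" ([column, row] in pixels: a listed point, or the origin of a listed thing).
The state is a dict: "time_s": time; "qpos": joint angles; "joint_vel": joint speeds; "tau": joint torques, N m; "ee_pos": TCP position; "eef_rot": TCP orientation; "force": force on the tool from outside, world axes, zero at the start; "moment": the same for the moment, N m; "grip_width": finger opening in m; "grip_force": force on a finger pad.
Only numpy, scipy, OpenCV 4.12 (cv2) and the standard library are available. Lean on these libraries where they do the work, as an engineer would, in place of code of your own. Each camera call takes 0.05 s, during which the arm holds its last target. There are 200 camera calls.

## Working session

There is one attempt and no reset: what is moved stays moved. The work goes in short steps, Python scripts to look and compute and a tool call to move; the robot and the scene stay as the last step left them, time stands still between calls to the robot, and variables do not carry over. Pictures are saved under pics/ and viewed, at most 10 in all, crops included, and the job is handed in when it is done.

Besides the shell and the picture viewer there is one more tool, called after "Emit:" in YAML: its name, and indented under it one key for each argument. step_arm: Moves the arm, as the interface text tells. Its arguments: {"type":"object","properties":{"plan":{"type":"array","items":{"type":"array","items":{"type":"array","items":{"type":"number"}}}},"grip":{"type":"number"},"squeeze":{"type":"number"}},"required":["plan"]}

```bash
ls; mkdir -p pics; python3 - <<'E'
from station import ctrl
import cv2,numpy as np
for c in ["scene","top"]:
    im=ctrl.camera(c); cv2.imwrite(f"pics/{c}0.png",im[:,:,::-1])
    m=ctrl.camera_model(c); print(c,np.round(m["intrinsics"],1).tolist(),np.round(m["R"],3).tolist(),np.round(m["t"],3).tolist())
    for q in ["crusher","stand","brush","gauge","mouth","jaw_face","socket","brush_grip","brush_tip","gauge_grip","mortar","cup"]:
        print(q,[(np.round(d["at"],1).tolist(),round(d["confidence"],2)) for d in ctrl.place_of(q,c)][:5])
print(ctrl.camera_model("wrist"))
o=ctrl.get_obs();print(o["time_s"],o["ee_pos"],o["eef_rot"],o["force"])
E
```

```text
pics
scene [[500.1, 0.0, 275.2], [0.0, 500.1, 211.0], [0.0, 0.0, 1.0]] [[-0.037, 0.999, -0.012], [0.834, 0.024, -0.551], [-0.55, -0.031, -0.834]] [0.048, -0.338, 1.679]
crusher [([360.6, 249.1], 0.93)]
stand [([146.0, 190.5], 0.89), ([233.0, 244.3], 0.82), ([232.3, 196.6], 0.61)]
brush [([211.1, 246.0], 0.56)]
gauge []
mouth [([365.3, 222.8], 0.56), ([132.7, 250.6], 0.32)]
jaw_face [([366.8, 219.8], 0.6), ([248.8, 213.6], 0.34)]
socket [([211.8, 247.4], 0.8), ([124.7, 191.5], 0.59)]
brush_grip [([201.3, 218.8], 0.73)]
brush_tip []
gauge_grip [([246.6, 213.7], 0.62)]
mortar [([432.6, 252.8], 0.79)]
cup [([132.0, 253.6], 0.73)]
top [[436.8, 0.0, 280.7], [0.0, 436.8, 215.8], [0.0, 0.0, 1.0]] [[-0.028, -1.0, 0.008], [-0.98, 0.026, -0.195], [0.195, -0.013, -0.981]] [0.002, 0.513, 1.162]
crusher [([205.1, 219.4], 0.68)]
stand [([428.1, 271.8], 0.93), ([328.0, 211.8], 0.85), ([332.5, 273.6], 0.67)]
brush [([348.1, 209.4], 0.52)]
gauge [([312.3, 209.2], 0.57), ([203.9, 220.5], 0.43), ([350.8, 210.2], 0.41)]
mouth [([195.6, 195.1], 0.96)]
jaw_face [([198.6, 205.7], 0.5), ([205.8, 216.1], 0.47
[... 210 characters left out ...]
2.0], 0.74)]
cup [([420.6, 199.5], 0.74)]
{'intrinsics': array([[325.1922621 ,   0.        , 284.14392153],
       [  0.        , 325.1922621 , 206.22695964],
       [  0.        ,   0.        ,   1.        ]]), 'tool_from_camera': array([[ 1.61926449e-04, -9.63239462e-01, -2.68644213e-01,
         7.73442681e-02],
       [ 9.99999795e-01, -1.04857473e-05,  6.40351412e-04,
        -9.93194124e-04],
       [-6.19628685e-04, -2.68644261e-01,  9.63239263e-01,
        -1.79042994e-01],
       [ 0.00000000e+00,  0.00000000e+00,  0.00000000e+00,
         1.00000000e+00]])}
1.3 [0.13438057 0.53331546 0.20542873] [-3.14155085e+00  1.35978155e-05  2.89472986e+00] [ 0.11543259  0.44317262 -0.30570556]
```

View pictures.

View pics/scene0.png

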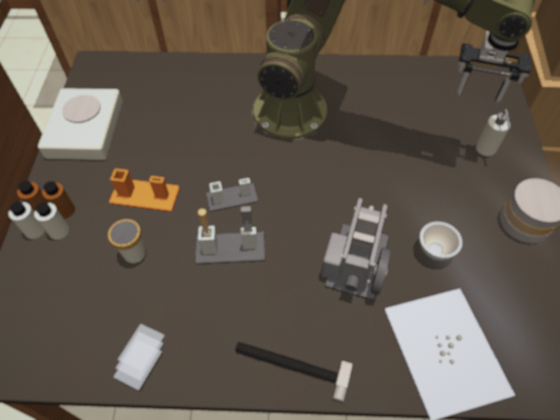

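View pics/top0.png

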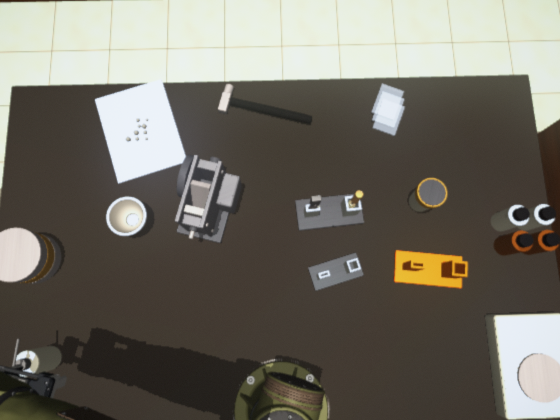

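Scene: the candidates for the stand are the orange one (scene 144,192), the small grey one (scene 232,196) and the large grey one (scene 230,247), which holds the brush (202,218) and gauge (247,213). I choose the large grey one (top 329,211). The crusher is at top (205,195), with its flywheel on the image left and its +x pointing up the image.

```bash
cat > h.py <<'E'
import numpy as np,cv2
from station import ctrl
from scipy.spatial.transform import Rotation as Rn
def ray(cam,p,obs=None):
    m=ctrl.camera_model(cam);K=m["intrinsics"]
    v=np.array([(p[0]-K[0,2])/K[0,0],(p[1]-K[1,2])/K[1,1]])
    if cam!="wrist":
        R=m["R"];d=R.T@np.r_[v,1];return -R.T@m["t"],d/np.linalg.norm(d)
    r=np.linalg.norm(v);d=np.r_[v/max(r,1e-9)*np.sin(r),np.cos(r)]
    T=toolpose(obs)@m["tool_from_camera"];return T[:3,3],T[:3,:3]@d
def toolpose(o):
    T=np.eye(4);T[:3,:3]=Rn.from_euler("xyz",o["eef_rot"]).as_matrix();T[:3,3]=o["ee_pos"];return T
def tri(rays):
    A=sum(np.eye(3)-np.outer(d,d) for o,d in rays);b=sum((np.eye(3)-np.outer(d,d))@o for o,d in rays)
    x=np.linalg.solve(A,b);return x,[np.linalg.norm((np.eye(3)-np.outer(d,d))@(x-o)) for o,d in rays]
def atz(r,z): o,d=r;return o+d*(z-o[2])/d[2]
def proj(cam,X,obs=None):
    m=ctrl.camera_model(cam);K=m["intrinsics"];X=np.asarray(X,float)
    if cam!="wrist":
        c=m["R"]@X+m["t"];return K[:2,:2]@(c[:2]/c[2])+K[:2,2]
    T=np.linalg.inv(toolpose(obs)@m["tool_from_camera"]);c=T[:3,:3]@X+T[:3,3]
    s=np.linalg.norm(c[:2]);th=np.arctan2(s,c[2]);return K[:2,:2]@(c[:2]/s*th)+K[:2,2]
def rows(dst_pos,dst_R,obs):
    T=toolpose(obs);return (T[:3,:3].T@(np.array(dst_pos)-T[:3,3])/0.03).round(3),(Rn.from_matrix(T[:3,:3].T@dst_R).as_rotvec(degrees=True)/6).round(3)
E
python3 - <<'E'
from h import *
P={"crusher":((360.6,249.1),(205.1,219.4),0),"stand":((233,244.3),(328,211.8),0),"mouth":((365.3,222.8),(195.6,195.1),.165),"brush_grip":((201.3,218.8),None,.155),"gauge_grip":((246.6,213.7),(312.3,204.6),.167),"socket":((211.8,247.4),(348.3,211.2),.01)}
for k,(s,t,z) in P.items():
    a=ray("scene",s);print(k,"s",atz(a,z).round(3),end=" ")
    if t: b=ray("top",t);print("t",atz(b,z).round(3),"tri",tri([a,b])[0].round(3),np.round(tri([a,b])[1],4))
    else: print()
E
```

```text
crusher s [0.525 0.207 0.   ] t [0.519 0.205 0.   ] tri [ 0.52   0.208 -0.009] [0.001 0.001]
stand s [ 0.52  -0.147  0.   ] t [ 0.532 -0.151  0.   ] tri [ 0.528 -0.147  0.014] [0.0018 0.0018]
mouth s [0.543 0.197 0.165] t [0.55  0.203 0.165] tri [0.548 0.198 0.173] [0.003 0.003]
brush_grip s [ 0.537 -0.213  0.155] 
gauge_grip s [ 0.526 -0.099  0.167] t [ 0.517 -0.091  0.167] tri [ 0.519 -0.096  0.156] [0.0038 0.0038]
socket s [ 0.538 -0.204  0.01 ] t [ 0.53  -0.208  0.01 ] tri [ 0.532 -0.208 -0.   ] [0.0021 0.0021]
```

```bash
python3 - <<'E'
from h import *
o=ctrl.get_obs()
R=Rn.from_euler("xyz",[np.pi,0,1.45]).as_matrix()
print(rows([.545,.2,.33],R,o))
E
```

```text
(array([-15.987,  -7.429,  -4.152]), array([-0.   ,  0.   , 13.796]))
```

Emit:
step_arm:
  plan:
    - [[0,0,-1.4,0,0,1],[0,0,-2.8,0,0,2],[-1,-0.4,-4.15,0,0,3],[-2.2,-1,-4.15,0,0,4],[-3.5,-1.6,-4.15,0,0,5],[-4.8,-2.2,-4.15,0,0,6],[-6,-2.8,-4.15,0,0,7],[-7.2,-3.3,-4.15,0,0,8]]
  grip: 1

```text
time_s: 1.97
ee_pos: [0.3172, 0.3855, 0.3303]
eef_rot: [3.141, -0.0, 2.052]
force: [0.2, 0.9, 1.1]
grip_width: 0.0941
grip_force: 0.0
```

```bash
python3 - <<'E'
from h import *
o=ctrl.get_obs();print(o["time_s"],o["ee_pos"],o["eef_rot"])
R=Rn.from_euler("xyz",[np.pi,0,1.45]).as_matrix()
print(rows([.545,.2,.33],R,o))
E
```

```text
1.9667 [0.31724017 0.38552191 0.33027195] [ 3.14104779e+00 -1.90928235e-04  2.05218956e+00]
(array([-8.996,  3.866,  0.009]), array([ 4.00e-03, -3.00e-03,  5.75e+00]))
```

Emit:
step_arm:
  plan:
    - [[-1.25,0.54,0,0,0,1],[-2.5,1.1,0,0,0,2],[-3.75,1.6,0,0,0,3],[-5,2.15,0,0,0,4],[-6.25,2.7,0,0,0,5],[-7.5,3.2,0,0,0,5.75],[-9,3.87,0,0,0,5.75],[-9,3.87,0,0,0,5.75]]

```text
time_s: 2.63
ee_pos: [0.5483, 0.1987, 0.3289]
eef_rot: [-3.141, 0.001, 1.45]
force: [-0.1, -0.5, -0.2]
grip_width: 0.094
grip_force: 0.0
```

```bash
python3 - <<'E'
from h import *
o=ctrl.get_obs();print(o["time_s"],o["ee_pos"],o["eef_rot"],o["joint_vel"].round(2))
im=ctrl.camera("wrist");cv2.imwrite("pics/w1.png",im[:,:,::-1])
np.save("w1.npy",np.r_[o["ee_pos"],o["eef_rot"]])
for q in ["crusher","mouth","jaw_face","fixed_jaw","sprung_jaw"]:
    print(q,[(np.round(d["at"],1).tolist(),round(d["confidence"],2)) for d in ctrl.place_of(q,"wrist")][:3])
# predicted layout for guess
print(proj("wrist",[.548,.2,.165],o),proj("wrist",[.52,.207,0],o))
E
```

```text
2.6333 [0.54829332 0.19870839 0.32885102] [-3.14081195e+00  1.24602053e-03  1.45046214e+00] [-0.05  0.07 -0.09  0.02  0.03 -0.07]
crusher [([271.3, 162.9], 0.65)]
mouth [([285.1, 192.5], 0.74), ([298.1, 347.4], 0.62)]
jaw_face []
fixed_jaw [([269.7, 165.1], 0.69)]
sprung_jaw [([267.8, 163.3], 0.6)]
[283.12868785 188.6124506 ] [265.31431364 163.75807001]
```

View pics/w1.png

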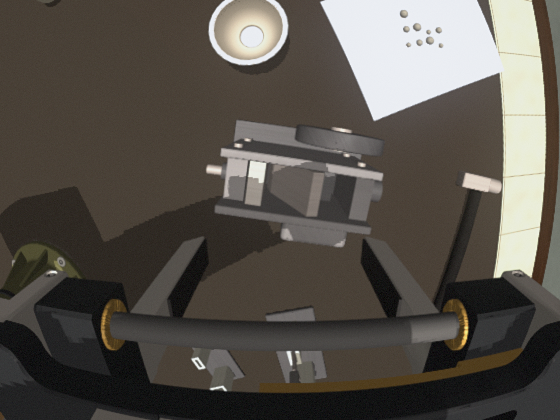

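```bash
python3 - <<'E'
import cv2
im=cv2.imread("pics/w1.png")[130:250,205:395]
cv2.imwrite("pics/w1c.png",cv2.resize(im,None,fx=4.2,fy=4.2,interpolation=cv2.INTER_CUBIC))
E
```

```text
(no output)
```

View pics/w1c.png

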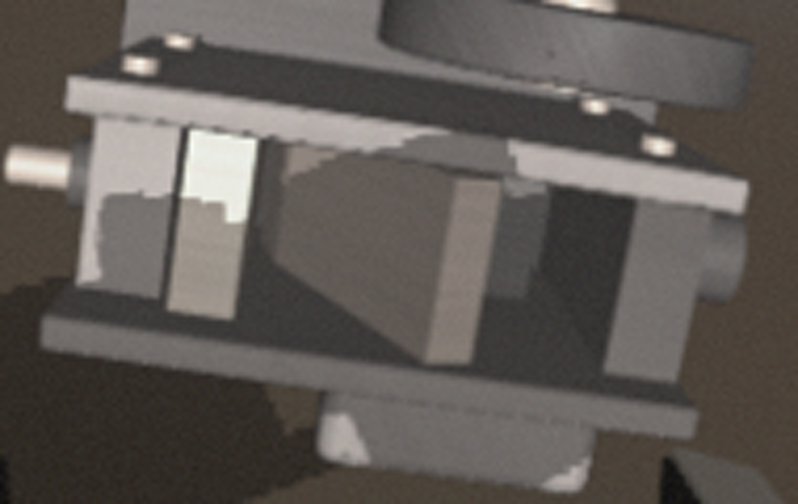

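```bash
python3 - <<'E'
from h import *
p=np.load("w1.npy");o=dict(ee_pos=p[:3],eef_rot=p[3:])
f=lambda c:(c[0]/4.2+205,c[1]/4.2+130)
def W(c,z): return atz(ray("wrist",f(c),o),z)
def L(n,a,b,z):
    A,B=W(a,z),W(b,z);d=B-A;print(n,A.round(4),B.round(4),"len",np.linalg.norm(d).round(4),"ang",np.degrees(np.arctan2(d[1],d[0])).round(2))
L("face edge",(235,318),(258,135),.15)
L("plate back",(167,312),(187,128),.15)
L("sprung face top",(427,362),(455,180),.165)
L("sprung back",(470,362),(500,180),.165)
L("lower cheek in",(55,318),(695,408),.165)
L("lower cheek out",(45,345),(695,435),.165)
L("upper cheek",(68,105),(745,210),.165)
L("upper cheek out",(70,78),(745,180),.165)
E
```

```text
face edge [0.5199 0.1799 0.15  ] [0.5328 0.2288 0.15  ] len 0.0506 ang 75.28
plate back [0.5017 0.1838 0.15  ] [0.5144 0.2331 0.15  ] len 0.0509 ang 75.55
sprung face top [0.5701 0.1659 0.165 ] [0.5822 0.2134 0.165 ] len 0.0489 ang 75.68
sprung back [0.5814 0.1645 0.165 ] [0.5937 0.2121 0.165 ] len 0.0491 ang 75.49
lower cheek in [0.474  0.1896 0.165 ] [0.6418 0.1438 0.165 ] len 0.1739 ang -15.29
lower cheek out [0.47   0.1826 0.165 ] [0.6415 0.1359 0.165 ] len 0.1777 ang -15.23
upper cheek [0.4867 0.2448 0.165 ] [0.6582 0.1972 0.165 ] len 0.178 ang -15.54
upper cheek out [0.4882 0.2516 0.165 ] [0.6586 0.2052 0.165 ] len 0.1766 ang -15.25
```

The crop shows the fixed jaw's top (crop 167–258 across, 128–318 down) and the sprung jaw's top (427–500). Crusher yaw comes out near -15°, with its origin near (0.526, 0.204). Next I look at the stand.

```bash
python3 - <<'E'
from h import *
o=ctrl.get_obs()
R=Rn.from_euler("xyz",[np.pi,0,1.67]).as_matrix()
print(rows([.527,-.165,.33],R,o))
E
```

```text
(array([-1.2281e+01,  8.3400e-01,  9.0000e-03]), array([ 0.005, -0.003, -2.038]))
```

Emit:
step_arm:
  plan:
    - [[-1.3,0.1,0,0,0,-0.3],[-2.6,0.2,0,0,0,-0.6],[-3.9,0.3,0,0,0,-0.9],[-5.2,0.4,0,0,0,-1.2],[-6.5,0.5,0,0,0,-1.5],[-7.8,0.6,0,0,0,-1.8],[-9.1,0.7,0,0,0,-2],[-10.4,0.8,0,0,0,-2]]

```text
time_s: 3.6
ee_pos: [0.5322, -0.1104, 0.3307]
eef_rot: [3.14, 0.0, 1.668]
force: [1.1, 0.9, 0.4]
grip_width: 0.0938
grip_force: 0.0
```

Emit:
step_arm:
  plan:
    - [[-1.3,0.05,0,0,0,0],[-1.9,0.05,0,0,0,0],[-1.9,0.05,0,0,0,0],[-1.9,0.05,0,0,0,0]]

```text
time_s: 3.93
ee_pos: [0.5395, -0.1659, 0.3301]
eef_rot: [3.141, -0.0, 1.664]
force: [0.1, 0.7, 0.4]
grip_width: 0.0937
grip_force: 0.0
```

```bash
python3 - <<'E'
from h import *
o=ctrl.get_obs();print(o["time_s"],o["ee_pos"],o["eef_rot"],o["joint_vel"].round(2))
im=ctrl.camera("wrist")
np.save("w2.npy",np.r_[o["ee_pos"],o["eef_rot"]])
for q in ["stand","socket","brush_grip","gauge_grip"]:
    print(q,[(np.round(d["at"],1).tolist(),round(d["confidence"],2)) for d in ctrl.place_of(q,"wrist")][:3])
x0,y0=160,90
cv2.imwrite("pics/w2.png",im[:,:,::-1]);cv2.imwrite("pics/w2c.png",cv2.resize(im[y0:y0+190,x0:x0+250,::-1],None,fx=3.1,fy=3.1,interpolation=cv2.INTER_CUBIC))
E
```

```text
3.9333 [ 0.53951925 -0.16593029  0.33006252] [ 3.14140733e+00 -1.66756150e-04  1.66426238e+00] [ 0.03 -0.01  0.01  0.    0.    0.01]
stand [([173.5, 156.3], 0.91), ([179.9, 297.8], 0.85), ([279.8, 162.5], 0.82)]
socket [([176.4, 184.8], 0.86), ([173.7, 321.4], 0.63)]
brush_grip [([278.1, 224.7], 0.58)]
gauge_grip [([281.7, 127.2], 0.67), ([280.2, 160.9], 0.26)]
```

View pics/w2c.png

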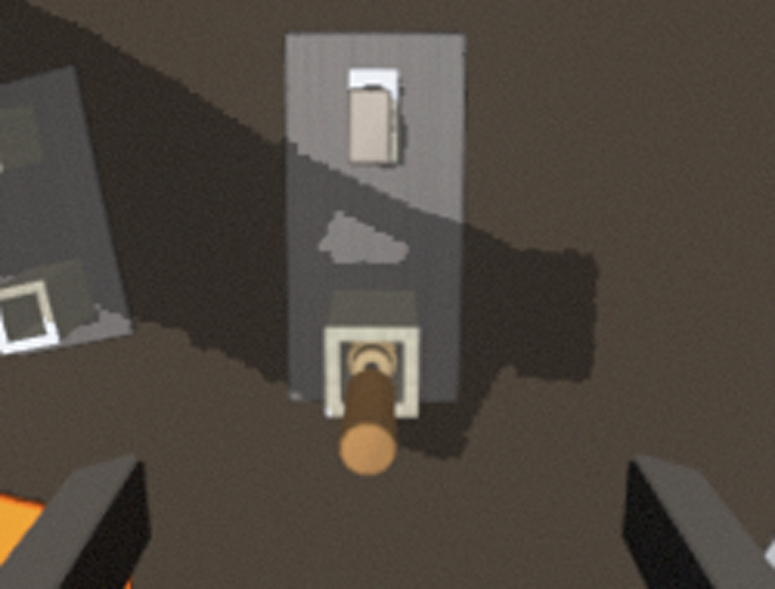

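```bash
python3 - <<'E'
from h import *
p=np.load("w2.npy");o=dict(ee_pos=p[:3],eef_rot=p[3:])
def W(c,z): return atz(ray("wrist",(c[0]/3.1+160,c[1]/3.1+90),o),z).round(4)
for n,c,z in [("brush top",(368,450),.19),("brush waist",(371,360),.12),("rim",(371.5,371),.09),("gauge top",(371,125),.195),("gtl",(350,88),.195),("gtr",(391,88),.195),("gbr",(391,162),.195),("gbl",(350,162),.195),("TL",(287,35),.01),("TR",(464,35),.01),("BR",(458,402),.01),("BL",(290,402),.01)]: print(n,W(c,z))
# rim tl etc
for c in [(325,328),(418,328),(418,415),(325,415)]: print(W(c,.09))
E
```

```text
brush top [ 0.5385 -0.2094  0.19  ]
brush waist [ 0.5375 -0.1974  0.12  ]
rim [ 0.5386 -0.2106  0.09  ]
gauge top [ 0.5298 -0.1015  0.195 ]
gtl [ 0.5223 -0.0906  0.195 ]
gtr [ 0.5348 -0.0894  0.195 ]
gbr [ 0.537  -0.1124  0.195 ]
gbl [ 0.5243 -0.1136  0.195 ]
TL [ 0.483  -0.0676  0.01  ]
TR [ 0.5691 -0.0597  0.01  ]
BR [ 0.5861 -0.2463  0.01  ]
BL [ 0.4988 -0.2545  0.01  ]
[ 0.517  -0.1934  0.09  ]
[ 0.5567 -0.1897  0.09  ]
[ 0.5607 -0.2287  0.09  ]
[ 0.52   -0.2325  0.09  ]
```

Emit:
step_arm:
  plan:
    - [[-0.8,-0.1,0,0,0,0],[-1.45,-0.17,0.5,0,0,0],[-1.45,-0.17,1.7,0,0,0],[-1.45,-0.17,2.9,0,0,0],[-1.45,-0.17,4.1,0,0,0],[-1.45,-0.17,5.2,0,0,0],[-1.45,-0.17,6,0,0,0],[-1.45,-0.17,6.47,0,0,0]]

```text
time_s: 4.85
ee_pos: [0.5377, -0.209, 0.1329]
eef_rot: [-3.139, -0.002, 1.665]
force: [0.6, -1.2, 0.1]
grip_width: 0.0937
grip_force: 0.0
```

Emit:
step_arm:
  plan:
    - [[0,0,0,0,0,0],[0,0,0,0,0,0],[0,0,0,0,0,0],[0,0,0,0,0,0],[0,0,0,0,0,0],[0,0,0,0,0,0],[0,0,0,0,0,0],[0,0,0,0,0,0]]
  grip: 0
  squeeze: 25

```text
time_s: 5.52
ee_pos: [0.5387, -0.2104, 0.1361]
eef_rot: [3.141, 0.0, 1.664]
force: [0.3, -0.6, -0.7]
grip_width: 0.0437
grip_force: 0.0
```

Emit:
step_arm:
  plan:
    - [[0,0,0,0,0,0],[0,0,0,0,0,0],[0,0,0,0,0,0],[0,0,0,0,0,0]]

```text
time_s: 5.85
ee_pos: [0.5386, -0.2104, 0.1358]
eef_rot: [-3.141, -0.0, 1.664]
force: [-0.1, 0.3, -0.7]
grip_width: 0.0196
grip_force: 25.0
```

Emit:
step_arm:
  plan:
    - [[0,0,-0.5,0,0,0],[0,0,-1.2,0,0,0],[0,0,-2,0,0,0],[0,0,-3,0,0,0],[0,0,-4.2,0,0,0],[0,0,-5.4,0,0,0],[0,0,-6.5,0,0,0],[0,0,-7,0,0,0]]

```text
time_s: 6.52
ee_pos: [0.5389, -0.2105, 0.3505]
eef_rot: [3.137, 0.003, 1.664]
force: [-0.3, -0.6, -0.4]
grip_width: 0.0201
grip_force: 25.0
```

```bash
python3 - <<'E'
from h import *
o=ctrl.get_obs();print(o["time_s"],o["ee_pos"],o["eef_rot"],o["force"],o["grip_width"])
T=toolpose(o);tip=(T@[0,0,.126,1])[:3];print("tip pred",tip)
for c in ["scene","top"]:
    im=ctrl.camera(c)
    print(c,proj(c,tip),proj(c,(T@[0,0,-.054,1])[:3]))
    for q in ["brush_tip","brush_grip","brush"]:
        print(q,[(np.round(d["at"],1).tolist(),round(d["confidence"],2)) for d in ctrl.place_of(q,c)][:3])
    if c=="scene": cv2.imwrite("pics/s2.png",cv2.resize(im[120:270,130:310,::-1],None,fx=4,fy=4))
# target over crusher: yaw options, brush axis at crusher x=.0150
og=np.array([.5257,.2044]);ux=np.array([.9659,-.2588])
t=og+.015*ux
R=Rn.from_euler("xyz",[np.pi,0,1.57-.262]).as_matrix()
print(t,rows([*t,o["ee_pos"][2]],R,o))
E
```

```text
6.5167 [ 0.53887382 -0.2104988   0.35054491] [3.13698075e+00 2.69786831e-03 1.66433173e+00] [-0.29247115 -0.57656434 -0.37887236] 0.020063419046622927
tip pred [ 0.53948412 -0.21078297  0.22454671]
scene [198.1760488  204.19752698] [186.35185674 155.70299824]
brush_tip [([200.1, 202.4], 0.77), ([370.1, 219.4], 0.69)]
brush_grip [([192.7, 164.1], 0.51), ([199.7, 205.4], 0.27)]
brush [([200.9, 200.9], 0.47)]
top [363.46807955 188.80067829] [380.71897057 166.16680175]
brush_tip []
brush_grip []
brush []
[0.5401885 0.200518 ] (array([13.637,  1.323, -0.031]), array([0.048, 0.018, 3.403]))
```

View pics/s2.png

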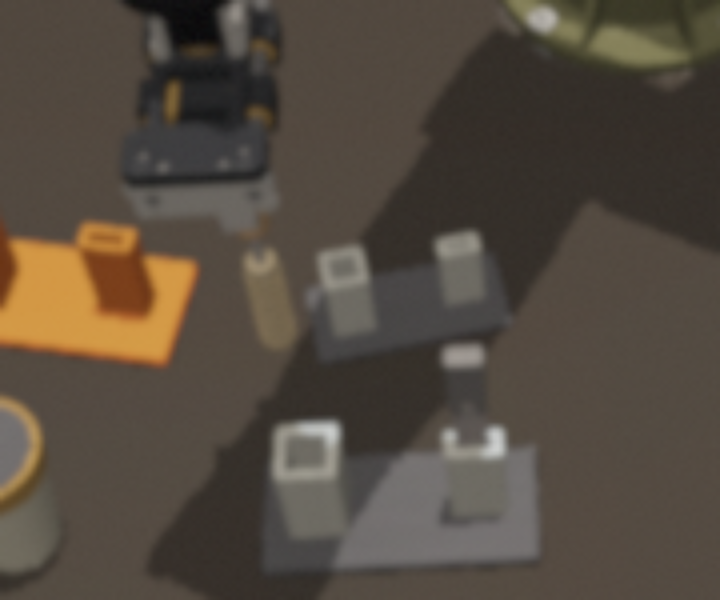

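The scene crop shows the brush held nearly upright. Its tip is at about (200,205) against a predicted (198,204), so it leans about 2° towards +y, which the throat can take. On to the crusher.

Emit:
step_arm:
  plan:
    - [[1.3,0.1,0,0,0,0.4],[2.6,0.25,0,0,0,0.8],[3.9,0.4,0,0,0,1.2],[5.2,0.5,0,0,0,1.6],[6.5,0.65,0,0,0,2],[7.8,0.8,0,0,0,2.4],[9.1,0.9,0,0,0,2.8],[10.4,1,0,0,0,3.2]]

```text
time_s: 7.58
ee_pos: [0.5388, 0.1049, 0.3451]
eef_rot: [-3.141, 0.0, 1.327]
force: [0.9, -0.6, -0.3]
grip_width: 0.0196
grip_force: 25.0
```

Emit:
step_arm:
  plan:
    - [[1.2,0.15,0,0,0,0.2],[2.3,0.3,0,0,0,0.2],[3,0.5,0,0,0,0.2],[3,0.5,0,0,0,0.2],[3,0.5,0,0,0,0.2],[3,0.5,0,0,0,0.2]]

```text
time_s: 8.08
ee_pos: [0.5752, 0.1864, 0.3452]
eef_rot: [-3.141, 0.001, 1.308]
force: [0.1, -0.5, -1.4]
grip_width: 0.0195
grip_force: 25.0
```

```bash
python3 - <<'E'
from h import *
o=ctrl.get_obs();print(o["time_s"],o["ee_pos"],o["eef_rot"],o["joint_vel"].round(2))
og=np.array([.5257,.2044]);ux=np.array([.9659,-.2588])
R=Rn.from_euler("xyz",[np.pi,0,1.57-.262]).as_matrix()
print(rows([*(og+.015*ux),.117+.126],R,o))
T=toolpose(o);tip=(T@[0,0,.126,1])[:3]
for c in ["scene","top"]:
    im=ctrl.camera(c);print(c,proj(c,tip))
    for q in ["brush_tip"]:
        print(q,[(np.round(d["at"],1).tolist(),round(d["confidence"],2)) for d in ctrl.place_of(q,c)][:3])
    cv2.imwrite(f"pics/{c}3.png",im[:,:,::-1])
a=cv2.resize(cv2.imread("pics/scene3.png")[140:280,310:420],None,fx=3.6,fy=3.6)
b=cv2.resize(cv2.imread("pics/top3.png")[120:260,150:260],None,fx=3.6,fy=3.6)
cv2.imwrite("pics/c3.png",np.hstack([a,b]))
E
```

```text
8.0833 [0.57524182 0.18639804 0.34523208] [-3.14074939e+00  6.34111747e-04  1.30816095e+00] [-0.01 -0.02  0.    0.    0.    0.  ]
(array([ 0.153, -1.248,  3.409]), array([-0.008,  0.006,  0.002]))
scene [364.92786797 221.96550769]
brush_tip [([363.4, 223.1], 0.81)]
top [198.42720575 179.29875151]
brush_tip []
```

View pics/c3.png

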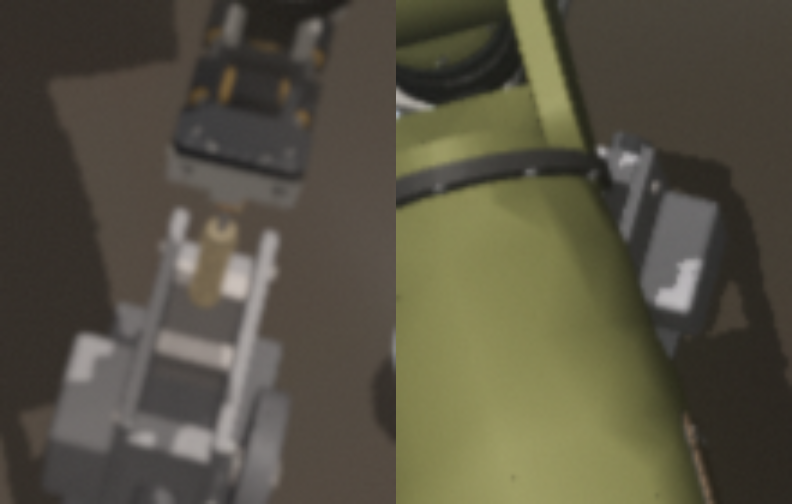

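The left crop shows the brush tip at scene about (367,223), close to the predicted (365,222), just above the throat. Shifting about 37 mm back along crusher x and then going down.

Emit:
step_arm:
  plan:
    - [[0.15,-0.7,0,0,0,0],[0.15,-1.3,0,0,0,0],[0.15,-1.3,0.6,0,0,0],[0.15,-1.3,1.3,0,0,0],[0.15,-1.3,1.9,0,0,0],[0.15,-1.3,2.4,0,0,0],[0.15,-1.3,2.8,0,0,0],[0.15,-1.3,2.8,0,0,0]]

```text
time_s: 8.95
ee_pos: [0.5382, 0.2006, 0.2596]
eef_rot: [-3.139, 0.002, 1.308]
force: [0.9, 0.3, -1.1]
grip_width: 0.0195
grip_force: 25.0
```

Emit:
step_arm:
  plan:
    - [[0,0,0.2,0,0,0],[0,0,0.4,0,0,0],[0,0,0.62,0,0,0],[0,0,0.62,0,0,0],[0,0,0.62,0,0,0]]

```text
time_s: 9.37
ee_pos: [0.5389, 0.2013, 0.2432]
eef_rot: [-3.141, 0.0, 1.308]
force: [-0.1, 0.1, -0.9]
grip_width: 0.0198
grip_force: 25.0
```

Emit:
step_arm:
  plan:
    - [[0,0,0.17,0,0,0],[0,0,0.17,0,0,0],[0,0,-0.5,0,0,0],[0,0,-1.2,0,0,0],[0,0,-1.9,0,0,0],[0,0,-1.9,0,0,0],[0,0,-1.9,0,0,0]]

```text
time_s: 9.95
ee_pos: [0.5392, 0.2014, 0.3008]
eef_rot: [3.14, -0.001, 1.308]
force: [-0.5, -0.2, -1.9]
grip_width: 0.0197
grip_force: 25.0
```

Emit:
step_arm:
  plan:
    - [[0,0,0.6,0,0,0],[0,0,1.2,0,0,0],[0,0,1.7,0,0,0],[0,0,2.07,0,0,0],[0,0,2.07,0,0,0],[0,0,2.07,0,0,0],[0,0,2.07,0,0,0]]

```text
time_s: 10.53
ee_pos: [0.5392, 0.2014, 0.2388]
eef_rot: [3.141, -0.0, 1.308]
force: [-0.0, -0.0, -0.8]
grip_width: 0.0198
grip_force: 25.0
```

Emit:
step_arm:
  plan:
    - [[0,0,-0.6,0,0,0],[0,0,-1.3,0,0,0],[0,0,-2,0,0,0],[0,0,-2.8,0,0,0],[0,0,-3.57,0,0,0],[0,0,-3.57,0,0,0],[0,0,-3.57,0,0,0]]

```text
time_s: 11.12
ee_pos: [0.5392, 0.2014, 0.3468]
eef_rot: [3.139, -0.002, 1.308]
force: [-0.5, -0.3, -2.3]
grip_width: 0.0196
grip_force: 25.0
```

```bash
python3 - <<'E'
from h import *
o=ctrl.get_obs();print(o["time_s"],o["ee_pos"],o["eef_rot"],o["joint_vel"].round(2))
R=Rn.from_euler("xyz",[np.pi,0,1.664]).as_matrix()
print(rows([.5386,-.2104,.345],R,o))
E
```

```text
11.1167 [0.53922203 0.20144475 0.34680522] [ 3.13881133e+00 -1.70263288e-03  1.30837438e+00] [-0.    0.02  0.06 -0.   -0.02  0.  ]
(array([-13.264,   3.541,   0.047]), array([ 0.029, -0.011, -3.396]))
```

Emit:
step_arm:
  plan:
    - [[-1.3,0.35,0,0,0,-0.4],[-2.6,0.7,0,0,0,-0.8],[-3.9,1.05,0,0,0,-1.2],[-5.2,1.4,0,0,0,-1.6],[-6.5,1.75,0,0,0,-2],[-7.8,2.1,0,0,0,-2.4],[-9.1,2.45,0,0,0,-2.8],[-10.4,2.8,0,0,0,-3.2]]

```text
time_s: 11.78
ee_pos: [0.5385, -0.1237, 0.3444]
eef_rot: [-3.141, -0.0, 1.646]
force: [0.7, 0.5, -0.7]
grip_width: 0.0196
grip_force: 25.0
```

Emit:
step_arm:
  plan:
    - [[-1,0,0,0,0,-0.2],[-2,0,0,0,0,-0.2],[-2.8,-0.2,0,0,0,-0.2],[-2.8,-0.2,0,0,0,-0.2],[-2.8,-0.2,0,0,0,-0.2]]

```text
time_s: 12.2
ee_pos: [0.5388, -0.2067, 0.3441]
eef_rot: [-3.14, -0.001, 1.662]
force: [-0.7, -0.2, -0.1]
grip_width: 0.0196
grip_force: 25.0
```

```bash
python3 - <<'E'
from h import *
o=ctrl.get_obs();print(o["time_s"],o["ee_pos"],o["eef_rot"],o["joint_vel"].round(2))
R=Rn.from_euler("xyz",[np.pi,0,1.664]).as_matrix()
print(rows([.5386,-.2104,.24],R,o))
for c in ["scene"]:
    im=ctrl.camera(c);print(proj(c,(toolpose(o)@[0,0,.126,1])[:3]))
    print([(np.round(d["at"],1).tolist(),round(d["confidence"],2)) for d in ctrl.place_of("brush_tip",c)][:3])
E
```

```text
12.2 [ 0.53882913 -0.20672222  0.34410617] [-3.14020496e+00 -9.35455602e-04  1.66242712e+00] [ 0.04 -0.02  0.    0.01  0.    0.01]
(array([-0.125, -0.014,  3.47 ]), array([-0.013, -0.009, -0.015]))
[200.30980096 205.45118091]
[([199.3, 205.0], 0.68)]
```

Emit:
step_arm:
  plan:
    - [[-0.13,0,0.5,0,0,0],[-0.13,0,1.3,0,0,0],[-0.13,0,2.3,0,0,0],[-0.13,0,3.3,0,0,0],[-0.13,0,3.9,0,0,0],[-0.13,0,4.4,0,0,0],[-0.13,0,4.7,0,0,0],[-0.13,0,4.7,0,0,0]]

```text
time_s: 12.97
ee_pos: [0.5392, -0.2086, 0.2026]
eef_rot: [-3.139, -0.001, 1.666]
force: [-0.4, 0.2, -1.0]
grip_width: 0.0195
grip_force: 25.0
```

```bash
python3 - <<'E'
from h import *
o=ctrl.get_obs();print(o["time_s"],o["ee_pos"],o["force"].round(2),o["moment"].round(2),o["grip_width"])
E
```

```text
12.9667 [ 0.53919851 -0.20864464  0.20257346] [-0.41  0.2  -1.01] [-0.03  0.1  -0.05] 0.01947728642126731
```

Emit:
step_arm:
  plan:
    - [[-0.04,0,0.4,0,0,0],[-0.04,0,0.8,0,0,0],[-0.04,0,1.2,0,0,0],[-0.04,0,1.6,0,0,0],[-0.04,0,1.9,0,0,0],[-0.04,0,2.1,0,0,0],[-0.04,0,2.2,0,0,0],[-0.04,0,2.2,0,0,0]]

```text
time_s: 13.63
ee_pos: [0.5395, -0.211, 0.1376]
eef_rot: [-3.141, -0.0, 1.664]
force: [-0.5, 0.2, -0.4]
grip_width: 0.0197
grip_force: 25.0
```

Emit:
step_arm:
  plan:
    - [[0,0,0,0,0,0],[0,0,0,0,0,0],[0,0,0,0,0,0],[0,0,0,0,0,0],[0,0,0,0,0,0],[0,0,0,0,0,0],[0,0,0,0,0,0],[0,0,0,0,0,0]]
  grip: 1

```text
time_s: 14.3
ee_pos: [0.5397, -0.2111, 0.1383]
eef_rot: [3.142, 0.0, 1.664]
force: [-0.3, -0.5, 0.4]
grip_width: 0.0693
grip_force: 0.0
```

Emit:
step_arm:
  plan:
    - [[0,0,0,0,0,0],[0,0,0,0,0,0],[0,0,0,0,0,0],[0,0,0,0,0,0]]

```text
time_s: 14.63
ee_pos: [0.5397, -0.2111, 0.1382]
eef_rot: [-3.142, -0.0, 1.664]
force: [0.3, 1.1, -0.5]
grip_width: 0.0932
grip_force: 0.0
```

Emit:
step_arm:
  plan:
    - [[0,0,-1,0,0,0],[0,0,-2.2,0,0,0],[0,0,-3.4,0,0,0],[0.3,0,-4.6,0,0,0],[1.4,0,-5,0,0,0],[2.6,0,-5,0,0,0],[3.66,0,-5,0,0,0],[3.66,0,-5,0,0,0]]

```text
time_s: 15.3
ee_pos: [0.5291, -0.0976, 0.289]
eef_rot: [3.14, -0.0, 1.668]
force: [0.5, -0.3, 0.4]
grip_width: 0.094
grip_force: 0.0
```

Emit:
step_arm:
  plan:
    - [[0,0,0,0,0,0],[0,0,0,0,0,0]]

```text
time_s: 15.47
ee_pos: [0.5295, -0.1021, 0.2883]
eef_rot: [3.142, 0.0, 1.665]
force: [0.0, -0.5, 0.2]
grip_width: 0.0943
grip_force: 0.0
```

```bash
python3 - <<'E'
from h import *
o=ctrl.get_obs();print(o["time_s"],o["ee_pos"],o["eef_rot"],o["joint_vel"].round(2))
im=ctrl.camera("wrist")
np.save("w4.npy",np.r_[o["ee_pos"],o["eef_rot"]])
print(proj("wrist",[.5298,-.1015,.195],o),proj("wrist",[.5386,-.2104,.19],o))
x0,y0=160,120
cv2.imwrite("pics/w4.png",im[:,:,::-1]);cv2.imwrite("pics/w4c.png",cv2.resize(im[y0:y0+190,x0:x0+250,::-1],None,fx=3.1,fy=3.1,interpolation=cv2.INTER_CUBIC))
E
```

```text
15.4667 [ 0.52947591 -0.10213009  0.28826306] [3.14158029e+00 2.43370567e-04 1.66450169e+00] [-0.02  0.01 -0.   -0.    0.    0.  ]
[283.94834035 206.88284382] [282.54017633 309.77956461]
```

View pics/w4c.png

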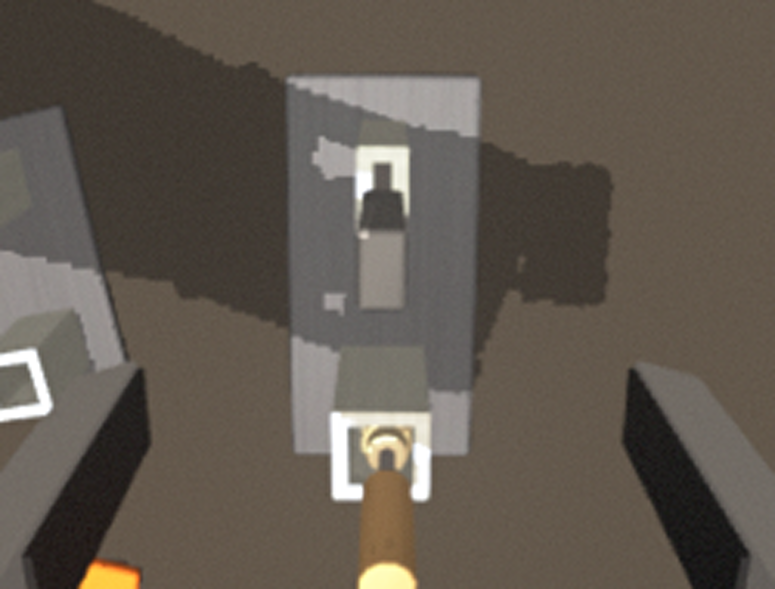

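The crop shows the brush upright in its socket and the gauge top at (383,270), full-frame (283.5,207), directly under the tool. Descending to grip.

Emit:
step_arm:
  plan:
    - [[0,0,0.7,0,0,0],[0,0,1.6,0,0,0],[0,0,2.5,0,0,0],[0,0,3.3,0,0,0],[0,0,4,0,0,0],[0,0,4.5,0,0,0],[0,0,4.67,0,0,0],[0,0,4.67,0,0,0]]

```text
time_s: 16.18
ee_pos: [0.529, -0.1025, 0.147]
eef_rot: [-3.139, -0.001, 1.663]
force: [0.4, 0.5, -0.2]
grip_width: 0.0939
grip_force: 0.0
```

Emit:
step_arm:
  plan:
    - [[0,0,0,0,0,0],[0,0,0,0,0,0],[0,0,0,0,0,0],[0,0,0,0,0,0],[0,0,0,0,0,0],[0,0,0,0,0,0],[0,0,0,0,0,0],[0,0,0,0,0,0]]
  grip: 0
  squeeze: 40

```text
time_s: 16.85
ee_pos: [0.5294, -0.1017, 0.1482]
eef_rot: [3.142, 0.0, 1.664]
force: [-0.7, 0.1, 0.0]
grip_width: 0.0437
grip_force: 0.0
```

Emit:
step_arm:
  plan:
    - [[0,0,0,0,0,0],[0,0,0,0,0,0],[0,0,0,0,0,0],[0,0,0,0,0,0],[0,0,0,0,0,0],[0,0,0,0,0,0]]

```text
time_s: 17.35
ee_pos: [0.5294, -0.1017, 0.1481]
eef_rot: [-3.142, -0.0, 1.664]
force: [0.0, 0.1, 0.0]
grip_width: 0.0136
grip_force: 40.0
```

Lift clear (blade end above 200 mm).

Emit:
step_arm:
  plan:
    - [[0,0,-0.5,0,0,0],[0,0,-1.2,0,0,0],[0,0,-2,0,0,0],[0,0,-3,0,0,0],[0,0,-4.2,0,0,0],[0,0,-5.4,0,0,0],[0,0,-6.5,0,0,0],[0,0,-6.7,0,0,0]]

```text
time_s: 18.02
ee_pos: [0.5301, -0.1019, 0.3549]
eef_rot: [3.134, 0.003, 1.664]
force: [0.2, -0.0, 0.2]
grip_width: 0.0139
grip_force: 40.0
```

Emit:
step_arm:
  plan:
    - [[0,0,0,0,0,0],[0,0,0,0,0,0]]

```text
time_s: 18.18
ee_pos: [0.5293, -0.1017, 0.3479]
eef_rot: [-3.14, -0.0, 1.664]
force: [0.2, -0.3, -2.3]
grip_width: 0.0136
grip_force: 40.0
```

```bash
python3 - <<'E'
from h import *
o=ctrl.get_obs();print(o["time_s"],o["ee_pos"],o["eef_rot"],o["force"].round(2),o["grip_width"])
T=toolpose(o);tip=(T@[0,0,.138,1])[:3]
for c in ["scene"]:
    im=ctrl.camera(c);print(c,proj(c,tip))
    for q in ["blade_tip"]: print(q,[(np.round(d["at"],1).tolist(),round(d["confidence"],2)) for d in ctrl.place_of(q,c)][:3])
og=np.array([.5257,.2044]);ux=np.array([.9659,-.2588])
R=Rn.from_euler("xyz",[np.pi,0,np.pi/2-.262]).as_matrix()
for x in (.010,.0026): print(rows([*(og+x*ux),.349],R,o))
E
```

```text
18.1833 [ 0.52927161 -0.10172742  0.34792239] [-3.14037172e+00 -4.11795283e-04  1.66433461e+00] [ 0.21 -0.25 -2.35] 0.013644748879320132
scene [244.17667537 205.09612804]
blade_tip [([243.9, 204.5], 0.66)]
(array([10.055,  1.147, -0.033]), array([-1.200e-02, -2.000e-03,  3.395e+00]))
(array([10.141,  0.916, -0.033]), array([-1.200e-02, -2.000e-03,  3.395e+00]))
```

Emit:
step_arm:
  plan:
    - [[1.25,0.15,0,0,0,0.45],[2.5,0.3,0,0,0,0.9],[3.75,0.45,0,0,0,1.35],[5,0.6,0,0,0,1.8],[6.25,0.7,0,0,0,2.25],[7.5,0.85,0,0,0,2.7],[8.75,1,0,0,0,3.15],[9.6,1.1,0,0,0,3.4]]

```text
time_s: 18.95
ee_pos: [0.5347, 0.191, 0.3474]
eef_rot: [-3.139, 0.001, 1.307]
force: [1.2, -0.7, -1.4]
grip_width: 0.0141
grip_force: 40.0
```

Emit:
step_arm:
  plan:
    - [[0.45,-0.1,0,0,0,0],[0.45,-0.1,0,0,0,0],[0.45,-0.1,0,0,0,0],[0.45,-0.1,0,0,0,0]]

```text
time_s: 19.28
ee_pos: [0.5361, 0.2007, 0.3487]
eef_rot: [-3.141, 0.001, 1.308]
force: [-0.0, -0.6, -0.9]
grip_width: 0.0137
grip_force: 40.0
```

```bash
python3 - <<'E'
from h import *
o=ctrl.get_obs();print(o["time_s"],o["ee_pos"],o["eef_rot"],o["force"].round(2))
og=np.array([.5257,.2044]);ux=np.array([.9659,-.2588])
R=Rn.from_euler("xyz",[np.pi,0,np.pi/2-.262]).as_matrix()
for x in (.010,.0026): print(rows([*(og+x*ux),.110+.138],R,o))
E
```

```text
19.2833 [0.53608701 0.20072842 0.34865122] [-3.14100758e+00  6.84340778e-04  1.30794115e+00] [-0.   -0.58 -0.87]
(array([ 0.031, -0.031,  3.355]), array([-0.006,  0.007, -0.008]))
(array([ 0.031, -0.278,  3.355]), array([-0.006,  0.007, -0.008]))
```

Emit:
step_arm:
  plan:
    - [[0.03,-0.05,0.7,0,0,0],[0.03,-0.05,1.5,0,0,0],[0.03,-0.05,2.2,0,0,0],[0.03,-0.05,2.8,0,0,0],[0.03,-0.05,3.2,0,0,0],[0.03,-0.05,3.35,0,0,0],[0.03,-0.05,3.35,0,0,0],[0.03,-0.05,3.35,0,0,0]]

```text
time_s: 19.95
ee_pos: [0.5351, 0.2025, 0.2495]
eef_rot: [3.141, -0.0, 1.307]
force: [-1.0, 0.0, 0.6]
grip_width: 0.014
grip_force: 40.0
```

```bash
python3 - <<'E'
from h import *
o=ctrl.get_obs();print(o["time_s"],o["ee_pos"],o["eef_rot"],o["force"].round(2))
im=ctrl.camera("wrist")
np.save("w5.npy",np.r_[o["ee_pos"],o["eef_rot"]])
x0,y0=200,150
cv2.imwrite("pics/w5.png",im[:,:,::-1]);cv2.imwrite("pics/w5c.png",cv2.resize(im[y0:y0+140,x0:x0+180,::-1],None,fx=4.2,fy=4.2,interpolation=cv2.INTER_CUBIC))
T=toolpose(o)
print("blade tip/top",proj("wrist",(T@[0.011,0,.138,1])[:3],o),proj("wrist",(T@[.011,0,.013,1])[:3],o))
E
```

```text
19.95 [0.53508516 0.20245343 0.24945274] [ 3.14085402e+00 -4.16140449e-04  1.30742588e+00] [-0.98  0.03  0.56]
blade tip/top [283.24532491 184.95926152] [282.74896762 225.95498454]
```

View pics/w5c.png

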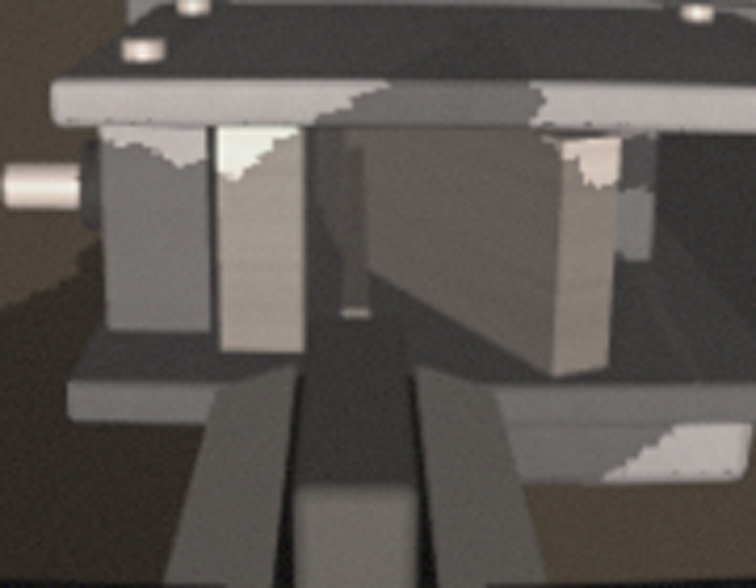

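The crop shows the blade at columns 345–368, parallel to the fixed jaw's face edge at column 304 (18 mm plate = 86 px), so the gap is about 8.7 mm. I shift 8.2 mm towards the fixed jaw and go down to about 10 mm above expected contact.

Emit:
step_arm:
  plan:
    - [[0,-0.1,0,0,0,0],[0,-0.2,0,0,0,0],[0,-0.27,0,0,0,0],[0,-0.27,0.3,0,0,0],[0,-0.27,0.7,0,0,0],[0,-0.27,1.1,0,0,0],[0,-0.27,1.33,0,0,0],[0,-0.27,1.33,0,0,0]]

```text
time_s: 20.67
ee_pos: [0.5263, 0.2051, 0.2069]
eef_rot: [-3.139, 0.001, 1.308]
force: [0.2, -0.6, -0.8]
grip_width: 0.0139
grip_force: 40.0
```

Emit:
step_arm:
  plan:
    - [[0,0,0,0,0,0],[0,0,0,0,0,0],[0,0,0,0,0,0],[0,0,0,0,0,0]]

```text
time_s: 21.0
ee_pos: [0.5271, 0.2053, 0.2093]
eef_rot: [3.141, -0.001, 1.308]
force: [-0.1, 0.4, -1.2]
grip_width: 0.0138
grip_force: 40.0
```

```bash
python3 - <<'E'
from h import *
F=[]
for i in range(6): ctrl.camera("wrist");o=ctrl.get_obs();F.append(o["force"])
print(np.mean(F,0).round(2),np.std(F,0).round(2),o["ee_pos"],o["eef_rot"],o["time_s"])
im=ctrl.camera("wrist")
x0,y0=200,150
cv2.imwrite("pics/w6c.png",cv2.resize(im[y0:y0+140,x0:x0+180,::-1],None,fx=4.2,fy=4.2,interpolation=cv2.INTER_CUBIC))
E
```

```text
[-0.05  0.26 -1.12] [0.4  0.33 0.26] [0.52694977 0.20522662 0.20882112] [ 3.14153366e+00 -2.31067936e-05  1.30829280e+00] 21.3
```

View pics/w6c.png

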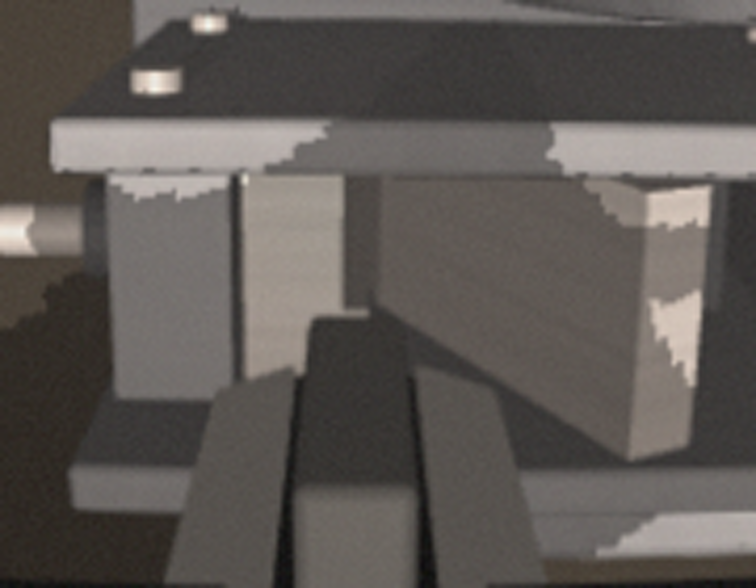

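The blade's left edge (col 343) is flush with the fixed jaw's face edge (344). Now a slow descent, watching the force (baseline Fz about -1.1 N).

Emit:
step_arm:
  plan:
    - [[0,0,0.07,0,0,0],[0,0,0.14,0,0,0],[0,0,0.21,0,0,0],[0,0,0.28,0,0,0],[0,0,0.33,0,0,0],[0,0,0.33,0,0,0],[0,0,0.33,0,0,0],[0,0,0.33,0,0,0]]

```text
time_s: 22.02
ee_pos: [0.527, 0.2052, 0.199]
eef_rot: [3.141, -0.0, 1.308]
force: [-0.2, 0.1, -1.7]
grip_width: 0.0141
grip_force: 40.0
```

Emit:
step_arm:
  plan:
    - [[0,0,0.04,0,0,0],[0,0,0.07,0,0,0],[0,0,0.07,0,0,0],[0,0,0.07,0,0,0],[0,0,0.07,0,0,0]]

```text
time_s: 22.43
ee_pos: [0.527, 0.2052, 0.1968]
eef_rot: [3.142, -0.0, 1.308]
force: [-0.4, -0.1, -1.0]
grip_width: 0.014
grip_force: 40.0
```

Emit:
step_arm:
  plan:
    - [[0,0,0.04,0,0,0],[0,0,0.07,0,0,0],[0,0,0.07,0,0,0],[0,0,0.07,0,0,0],[0,0,0.07,0,0,0]]

```text
time_s: 22.85
ee_pos: [0.5269, 0.2052, 0.1947]
eef_rot: [3.142, 0.0, 1.308]
force: [0.2, -0.8, -1.2]
grip_width: 0.0143
grip_force: 40.0
```

Emit:
step_arm:
  plan:
    - [[0,0,0.03,0,0,0],[0,0,0.06,0,0,0],[0,0,0.06,0,0,0],[0,0,0.06,0,0,0],[0,0,0.06,0,0,0]]

```text
time_s: 23.27
ee_pos: [0.5269, 0.2052, 0.1929]
eef_rot: [3.142, 0.0, 1.308]
force: [0.8, -0.0, -0.8]
grip_width: 0.0138
grip_force: 40.0
```

```bash
python3 - <<'E'
from h import *
F=[]
for i in range(3): ctrl.camera("wrist");o=ctrl.get_obs();F.append(o["force"])
print(np.mean(F,0).round(2),o["ee_pos"],o["time_s"])
E
```

```text
[ 0.06  0.17 -1.13] [0.52693426 0.20524277 0.19286394] 23.4167
```

Emit:
step_arm:
  plan:
    - [[0,0,0.03,0,0,0],[0,0,0.06,0,0,0],[0,0,0.06,0,0,0],[0,0,0.06,0,0,0],[0,0,0.06,0,0,0]]

```text
time_s: 23.83
ee_pos: [0.5269, 0.2053, 0.1909]
eef_rot: [-3.141, 0.0, 1.308]
force: [0.2, 0.6, -2.0]
grip_width: 0.014
grip_force: 40.0
```

```bash
python3 - <<'E'
from h import *
F=[]
for i in range(3): ctrl.camera("wrist");o=ctrl.get_obs();F.append(o["force"])
print(np.mean(F,0).round(2),o["ee_pos"],o["time_s"])
E
```

```text
[-0.09  0.58 -2.36] [0.52690643 0.20524096 0.19096064] 23.9833
```

Emit:
step_arm:
  plan:
    - [[0,0,0.03,0,0,0],[0,0,0.06,0,0,0],[0,0,0.06,0,0,0],[0,0,0.06,0,0,0],[0,0,0.06,0,0,0]]

```text
time_s: 24.4
ee_pos: [0.5271, 0.2053, 0.1896]
eef_rot: [3.141, -0.0, 1.308]
force: [-0.7, 0.1, 5.5]
grip_width: 0.014
grip_force: 40.0
```

```bash
python3 - <<'E'
from h import *
F=[]
for i in range(4): ctrl.camera("wrist");o=ctrl.get_obs();F.append(o["force"])
print(np.array(F).round(2),o["ee_pos"],o["time_s"],o["moment"])
E
```

```text
[[ 0.62 -0.31  4.96]
 [-0.04 -0.24  5.52]
 [-0.69 -0.15  4.61]
 [-0.21  0.17  5.91]] [0.52709334 0.20529638 0.1895611 ] 24.6 [-0.13084299  0.12310795 -0.06639066]
```

Contact: Fz rose by about 6 N at the expected height. I go 4 mm deeper for about 1 mm opening.

Emit:
step_arm:
  plan:
    - [[0,0,0.03,0,0,0],[0,0,0.06,0,0,0],[0,0,0.09,0,0,0],[0,0,0.13,0,0,0],[0,0,0.13,0,0,0],[0,0,0.13,0,0,0],[0,0,0.13,0,0,0],[0,0,0.13,0,0,0]]

```text
time_s: 25.27
ee_pos: [0.527, 0.2053, 0.1855]
eef_rot: [3.141, -0.0, 1.308]
force: [0.6, 0.8, 4.6]
grip_width: 0.0136
grip_force: 40.0
```

```bash
python3 - <<'E'
from h import *
F=[]
for i in range(4): im=ctrl.camera("wrist");o=ctrl.get_obs();F.append(o["force"])
print(np.array(F).round(2),o["ee_pos"],o["eef_rot"],o["grip_width"],o["time_s"])
x0,y0=200,150
cv2.imwrite("pics/w7c.png",cv2.resize(im[y0:y0+140,x0:x0+180,::-1],None,fx=4.2,fy=4.2,interpolation=cv2.INTER_CUBIC))
E
```

```text
[[ 0.11  0.54  4.55]
 [ 0.92 -0.58  4.82]
 [ 0.21  0.57  5.31]
 [ 0.08  0.44  4.95]] [0.5270015  0.20529649 0.18549786] [ 3.14136441e+00 -2.07907969e-04  1.30829158e+00] 0.014112885789068762 25.4667
```

View pics/w7c.png

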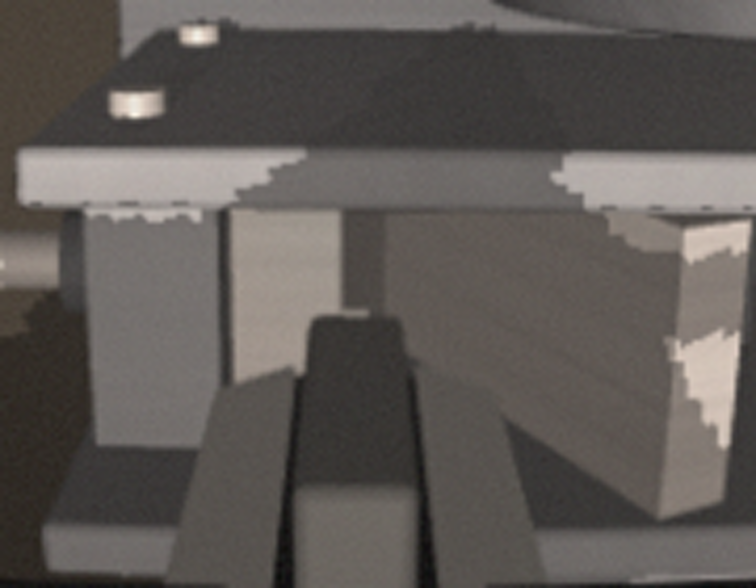

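The blade (342–385) sits flush between the fixed face and the sprung jaw, with a steady push of about 6 N. Handing in.

```bash
python3 -c "
from station import ctrl
print(ctrl.hand_in())"
```

```text
the job is handed in; nothing more can be done
None
```

I swept the throat with two down strokes, stood the brush back in its socket, and handed the job in at about 25 s of the 72 s; the gripper holds the gauge blade snug between the jaws, about 1 mm open by my estimate with a steady push of about 6 N, and I have no verdict back yet.

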